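# Hold a honey jar in a trigger clamp

### The arm

A 6-joint arm with a two-finger parallel gripper is mounted at the origin on a cart in front of the work surface, level with it; the furniture and walls round the work are solid. World frame = base frame: x ahead of the robot, y to its left, z up, the work surface at z = 0. Lengths are in mm, angles in rad, forces in N, time in s.
With the tool pointing down it reaches from about 275 to 850 mm from the base axis. Payload 5.2 kg.
Tool frame: the origin (TCP) lies on the mounting face of the last link; the fingertips stand 173 mm ahead of it and the grasp point (between the pads) lies ahead of it (arm.grip_point_offset is the z of the grasp point in the tool frame, in mm); z points along the fingers, y is the line along which they close (so a half turn about z gives the same grasp; the last joint's range is limited). The gripper opens to 85 mm and grips with 20 to 120 N. Pads are 22 mm wide; open, the fingers measure 114 mm over their backs; the gripper's body (76 mm by 85 mm) begins 54 mm behind the grasp point. The pads swing forward as they close: fully open they stand 13 mm farther back than shut.
Start: joints at [-1.358, 0.259, 1.535, -0, 1.348, -0.203], TCP at [222.178, -503.134, 404.71] pointing down, gripper open.
Joint ranges: [-3.14, 3.14], [-0.91, 2.08], [0.19, 2.58], [-1.22, 4.36], [0.22, 2.71], [-3.12, 3.12]. Speed limits (rad/s): [2.57, 2.57, 3.14, 3.14, 3.14, 3.14].

### API

Orientations are given as a unit quaternion [w, x, y, z].
In Python, from cell import arm, grab_frame, camera_info, job gives the robot as it stands. The module is installed in compiled form; this text tells all that it offers.
- The arm moves only by the shell command python3 -m crank 'ROWS' [FORCE]. ROWS is JSON, a list of rows, each a list of 7 numbers: the turn, a rotation vector about the tool's x, y, z each as a share of 360 degrees, from -1 to 1, then the shift along the tool's x, y, z each as a share of 0.1 m, from -1 to 1, then the opening, from 0 (shut) to 1 (fully open). A call has 1 to 8 rows; each row is the pose to reach, as a shift and turn from the pose commanded when the call began, along the tool's axes at that moment, turning the shorter way round; what a row does not reach only later rows make up. A row lasts 1/10 s, in which the tool goes at most 50 mm and 8.59 degrees, less where a joint would pass 70% of its speed; a pose out of reach is approached as far as the arm can. A call with a number of a shift or a turn outside -1 to 1 is refused whole. A call with a gripper value outside its range is refused whole. The fingers move at their own pace and stop on an object; FORCE is the grip in N (left out, the last holds). Time passes only in rows, so rows that repeat a pose let the fingers close. It gives the time, the measured TCP pose, the force, the opening and the grip force at its end, in the units of the state.
- arm.get_state(): the state, without advancing time (a new reading comes with each control period).
- grab_frame(name): name is "scene" or "side" or "wrist"; returns (picture, depth): 420x560x3 uint8, blue, green, red; 420x560 float32, mm along the optical axis (not along the pixel's ray), 0 where there is no reading.
- camera_info(name): a dict with "K" (3x3 intrinsics, pixels), "R" (3x3) and "t" (3): a world point X has camera coordinates R X + t; the wrist camera has in their place "tool_from_camera" (4x4, takes a point from camera to tool coordinates, whose origin is the TCP and whose axes are the flange's). Camera axes: x right, y down, z forward; pixel columns grow to the right and rows downward; lengths in mm; the calibration is good to about 2 mm. A picture is of the moment at which its call begins: read the wrist's pose just before it. camera_info takes no time and is no camera call.
- job.job_done(): hands the job in; it is judged then, once.
The state is a dict: "clock": time; "joint_positions": joint angles; "qvel": joint speeds; "joint_efforts": joint torques, N m; "ee_pos": TCP position; "tool_rot": TCP orientation; "contact_force": force on the tool from outside, world axes, zero at the start; "moment": the same for the moment, N m; "grip_width": finger opening in mm; "grasp_force": force on a finger pad.
Only numpy, scipy, OpenCV 4.12 (cv2) and the standard library are available. Lean on these libraries where they do the work, as an engineer would, in place of code of your own. Each camera call takes 0.05 s, during which the arm holds its last target. There are 200 camera calls.

### The job

The honey jar stands in the one-hand bar clamp and must be held fast so that its tight lid can be undone. Slide the clamp's blue trigger lock fully out to its green mark, then squeeze the orange trigger towards the black handle, let it spring back and squeeze again, until the moving jaw presses the jar into the red V jaw and the edge of the red collar stands on the green band of the spring stem (never far into the red band: that would crush the glass). Finish with the trigger still squeezed and held, the jar upright; work the jaw only by its trigger, do not touch the jar or the jaw, and leave the other things alone.

Things in the scene. Friction and masses are not known exactly. Their poses are not given: they have to be found in the camera images.
- clamp: one-hand bar clamp, fixed (cannot be pushed); grey base plate 96 x 400 mm, 12 thick, plus a lug under the lock out to x = -0.127. Origin: centre of its underside; y = clamping direction, from trigger end (-0.20) to V jaw end (+0.20); -x side, with the lock, faces the robot; yaw -0.15 to 0.45. Dark housing under trigger and handle: 46 wide, y -0.170 to -0.055, top z 0.058
- lock (a joint): trigger lock, blue upright fin 24 (x) x 12 (y) mm on a short track, carrying a steel bolt. 0 = bolt fully in front of the trigger (red mark): the trigger is blocked after 3 mm. Pull it out along the clamp's -x (towards the robot); 0.040 m = fully out at the green mark (end stop), the trigger is free. Starts at 0 to 0.006. Slides with about 2 N and stays where it is left
- lock_grip (a point): top centre of the blue fin, 82 mm above the worktop; the fin can be gripped across its 12 mm (along the clamp's y) over the top 25 mm
- trigger_travel (a joint): orange trigger, slides 0 (released) to 0.018 m (fully squeezed) along the clamp's +y, straight towards the fixed handle; a spring returns it when let go (2.4 N at 0, 4.6 N squeezed, plus the load of the pad spring while the jaw presses)
- trigger: the orange grip, moving with the trigger; origin: that of the clamp shifted by the trigger's travel along y
- trigger_top (a point): top centre of the orange trigger grip, at y = -0.144 + trigger_travel in the clamp's frame, 112 mm above the worktop. The grip is an upright post 30 mm (clamp's x) x 12 mm (y); take it in its upper part, fingertips above z = 0.062
- handle_top (a point): top centre of the black fixed handle, an upright post 30 (clamp's x) x 14 mm (y) at clamp x = 0, y = -0.105, 112 mm above the worktop. Outer width over trigger and handle: 52 mm released, 34 mm fully squeezed
- jaw_travel (a joint): advance of the toothed push bar and moving jaw along the clamp's +y, 0 to 0.09 m, starts at 0 to 0.025. Ratchet with 6 mm teeth: squeezing moves the bar with the trigger, one for one, after up to 6 mm of free travel; on the return it stays (under load it may slip back up to 6 mm). Usually 12, at most 18 mm a squeeze; three to seven squeezes needed
- jaw: the moving jaw: steel toothed push bar with a red collar 30 x 22 x 30 mm at its front end, which carries the spring pad. Origin: that of the clamp shifted by the jaw's advance along y
- pad (a joint): how far the spring-loaded pad is pushed back into the red collar, 0 to 0.022 m; 700 N/m. The 16 mm thick stem between collar and pad shows it: white at the collar's edge for 0 to 5 mm, green for 5 to 14 mm, red for 14 to 22 mm. Sliding the jar along pushes it in by up to about 4 mm
- pad_face (a point): centre of the moving pad's front face (44 x 38 mm, facing the clamp's +y), 37 mm above the worktop; in the clamp's frame y = 0.045 + jaw_travel - pad
- tail_jaw: fixed red V jaw with rubber faces, open towards -y, 48 mm high, on the base plate; its origin is the clamp's. A seated jar has its axis at x = 0, y = 0.140
- jar: honey jar with red lid, diameter 62 mm, 85 mm high, 0.2 to 0.3 kg, loose, standing on the base plate (12 mm above the worktop) 6 to 17 mm short of its seat in the V jaw. Origin: centre of its underside, z up
- espresso_cup: bystander: white espresso cup, 59 x 87 x 52 mm, loose; origin under its centre
- wine_stopper: bystander: small bottle stopper, 33 x 33 x 46 mm, loose; origin under its centre
- dosing_cup: bystander: steel dosing cup, 60 x 60 x 48 mm, loose; origin under its centre
- tamper: bystander: small coffee tamper, steel foot and black neck, 50 x 50 x 55 mm, loose; origin under its centre
Mind the look-alikes: they are no part of the job. Leave any pink or purple look-alike of the jar alone.

How it is judged:
By the outcome, as a careful person would: the job done as asked, in the order asked, and still so for the second after the job is handed in, while the arm keeps its last pose, push and grip.
It also fails if it takes over 72 s, if anything falls off the work surface, if the arm or the gripper's body presses on something with over 40 N, if the wrist force passes 120 N, or if a joint passes its speed limit or range.

## Working session

There is one attempt and no reset: what is moved stays moved. The work goes in short steps, Python scripts to look and compute and a shell command to move; the robot and the scene stay as the last step left them, time stands still between calls to the robot, and variables do not carry over. Pictures are saved under pics/ and viewed, at most 10 in all, crops included, and the job is handed in when it is done.

```bash
mkdir -p pics; python3 - <<'E'
from cell import arm,grab_frame,camera_info
import cv2,numpy as np
s=arm.get_state();print(s, arm.grip_point_offset)
for n in("scene","side"):
    p,d=grab_frame(n);cv2.imwrite(f"pics/{n}0.png",p);np.save(f"{n}0.npy",d)
    c=camera_info(n);print(n,c)
print(camera_info("wrist"))
E
```

```text
{'clock': 0.0, 'joint_positions': array([-1.35780814e+00,  2.59343793e-01,  1.53611791e+00, -1.60907895e-05,
        1.34801256e+00, -2.02751096e-01]), 'qvel': array([ 0.00087351, -0.00109034,  0.00297607,  0.00108972, -0.00088073,
        0.00025794]), 'joint_efforts': array([ 1.69300085e-05, -4.46027684e+01, -2.90566975e+01, -8.00532189e-05,
        1.18075599e-02, -2.39680890e-05]), 'ee_pos': array([ 222.12036247, -502.90156162,  403.85999906]), 'tool_rot': array([-9.40754093e-04,  9.78471988e-01,  2.06377525e-01, -1.26603220e-05]), 'contact_force': array([ 0.43623731, -0.02766012, -0.35148752]), 'moment': array([-0.04406308, -0.00161336,  0.0027519 ]), 'grasp_force': 0.0, 'grip_width': 85.49402576049184} 154.70000000000002
scene {'K': array([[479.91848257,   0.        , 282.9926432 ],
       [  0.        , 479.91848257, 216.07138464],
       [  0.        ,   0.        ,   1.        ]]), 'R': array([[ 0.51642397,  0.85631949,  0.00481834],
       [ 0.49043286, -0.29114538, -0.82140731],
       [-0.70198425,  0.4265575 , -0.57032167]]), 't': array([-335.79746038, -153.25260699, 178
[... 209 characters left out ...]
82013226,  0.01374324],
       [-0.49154193,  0.32932099, -0.80618498],
       [ 0.65665237, -0.46790037, -0.59150393]]), 't': array([363.88077025, 306.1799072 , 827.11200862])}
{'K': array([[291.38857151,   0.        , 276.5819499 ],
       [  0.        , 291.38857151, 210.8367468 ],
       [  0.        ,   0.        ,   1.        ]]), 'tool_from_camera': array([[ 5.19120196e-04, -9.47268060e-01, -3.20441809e-01,
         8.35110617e+01],
       [ 9.99999853e-01,  5.42138740e-04,  1.73804022e-05,
        -1.56948598e-01],
       [ 1.57260018e-04, -3.20441770e-01,  9.47268202e-01,
         2.99315858e+01],
       [ 0.00000000e+00,  0.00000000e+00,  0.00000000e+00,
         1.00000000e+00]])}
```

View pics/scene0.png

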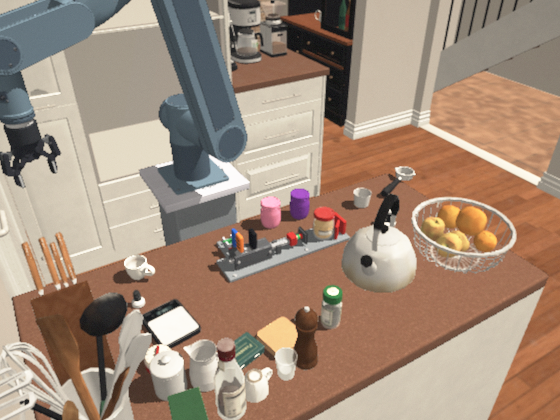

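View pics/side0.png

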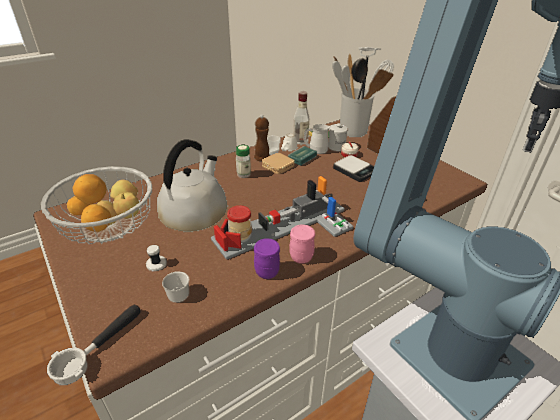

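The clamp is at scene (285,250) and side (290,225). The jar with the red lid and honey colour, scene (323,220) and side (239,222), stands in the clamp. The pink jar (271,212) and purple jar (300,203) are look-alikes beside it. I'll confirm this in enlarged crops.

```bash
python3 - <<'E'
import cv2
a=cv2.imread("pics/scene0.png")[180:290,200:360];b=cv2.imread("pics/side0.png")[165:285,200:370]
a=cv2.resize(a,(640,440),interpolation=cv2.INTER_CUBIC);b=cv2.resize(b,(680,480),interpolation=cv2.INTER_CUBIC)
cv2.imwrite("pics/c1.png",a);cv2.imwrite("pics/c2.png",b)
E
```

```text
(no output)
```

View pics/c1.png

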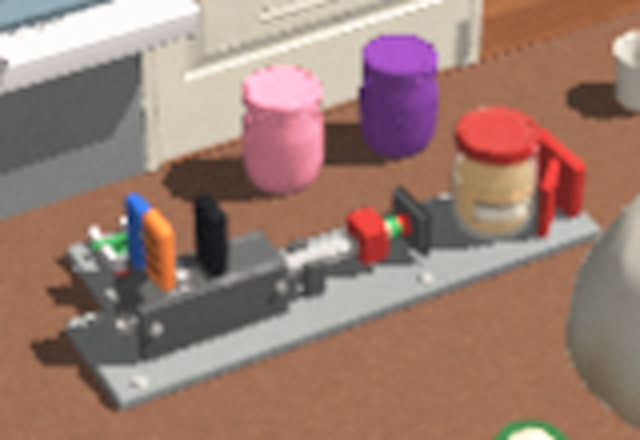

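View pics/c2.png

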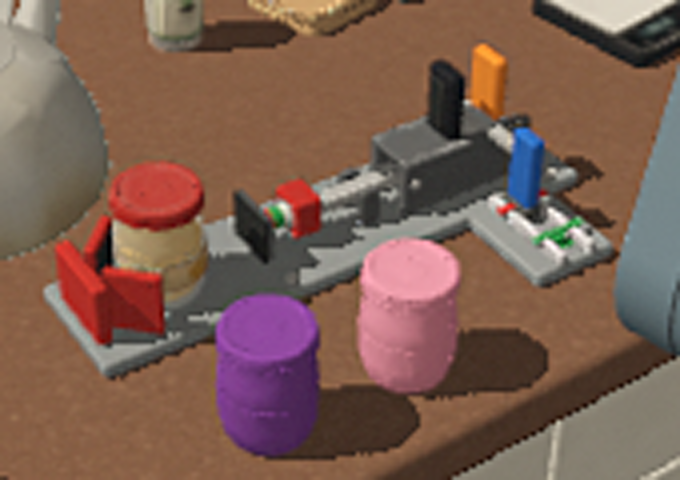

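The crops confirm it: the honey jar is in the V jaw, and the pink and purple jars are separate. The tops in side pixels are orange (322.5,176.8), black (311.5,181.3), blue (331.8,198.3) and lid (239.3,210.5).

```bash
cat > h.py <<'E'
import numpy as np
from cell import arm,camera_info,grab_frame
from scipy.spatial.transform import Rotation as Ro
def toolR():
    s=arm.get_state();q=s["tool_rot"];return s,Ro.from_quat([q[1],q[2],q[3],q[0]]).as_matrix()
def ray(n,u,v,z,s=None):
    c=camera_info(n);r=np.linalg.inv(c["K"])@[u,v,1]
    if n=="wrist":
        s,R=toolR() if s is None else s;T=c["tool_from_camera"]
        o=s["ee_pos"]+R@T[:3,3];d=R@T[:3,:3]@r
    else: o=-c["R"].T@c["t"];d=c["R"].T@r
    return o+d*(z-o[2])/d[2]
E
python3 - <<'E'
from h import *
P={}
for nm,z,a,b in [("orange",112,(322.5,176.8),(239.5,233.3)),("black",112,(311.5,181.3),(251.8,230)),("blue",82,(331.8,198.3),(234,229.8)),("lid",97,(239.3,210.5),(324.3,210.5))]:
    p,q=ray("side",*a,z),ray("scene",*b,z);P[nm]=(p+q)/2;print(nm,p.round(),q.round())
d=P["lid"]-P["orange"];print("yaw",np.arctan2(-d[0],d[1]))
E
```

```text
orange [555. -83. 112.] [549. -78. 112.]
black [554. -41. 112.] [553. -42. 112.]
blue [488. -64.  82.] [490. -67.  82.]
lid [566. 190.  97.] [559. 198.  97.]
yaw -0.036218328856642196
```

```bash
python3 -m crank '[[0,0,0.071,1,-0.7,0,1],[0,0,0.071,1,-0.7,0,1],[0,0,0.071,1,-0.7,0,1]]' 30; python3 -m crank '[[0,0,0,0.65,-1,0,1],[0,0,0,0.65,-1,0,1],[0,0,0,0.65,-1,0,1]]'; python3 -m crank '[[0,0,0,0.65,-1,0,1],[0,0,0,0.65,-1,0,1],[0,0,0,0.65,-1,0,1]]';  python3 -m crank '[[0,0,0,0.65,-1,0.5,1],[0,0,0,0.65,-1,0.5,1],[0,0,0,0.65,-1,0.5,1],[0,0,0,0.65,-1,0.5,1]]'
python3 - <<'E'
from h import *
import cv2
s=arm.get_state();print(s["ee_pos"],s["tool_rot"],s["clock"],s["joint_positions"],s["contact_force"])
p,d=grab_frame("wrist");cv2.imwrite("pics/w1.png",cv2.resize(p,(784,588)))
E
```

```text
clock: 0.4
ee_pos: [286.4, -395.8, 404.1]
tool_rot: [-0.001, 1.0, -0.018, -0.0]
contact_force: [0.1, -0.4, 0.1]
grip_width: 85.7
grasp_force: 0.0
clock: 0.7
ee_pos: [354.6, -297.3, 404.4]
tool_rot: [-0.001, 1.0, -0.014, 0.0]
contact_force: [0.5, -0.2, -0.6]
grip_width: 85.2
grasp_force: 0.0
clock: 1.0
ee_pos: [422.5, -199.4, 404.5]
tool_rot: [-0.001, 1.0, -0.014, 0.0]
contact_force: [-0.4, -0.4, 0.2]
grip_width: 85.2
grasp_force: 0.0
clock: 1.4
ee_pos: [489.9, -101.7, 352.5]
tool_rot: [-0.001, 1.0, -0.013, -0.002]
contact_force: [-0.6, 0.6, -0.6]
grip_width: 85.6
grasp_force: 0.0
[ 489.89335525 -101.69956809  352.50950591] [-0.0013428   0.99991305 -0.01300608 -0.00171392] 1.4 [-4.28387308e-01  2.14162118e-01  1.72782195e+00  1.15055413e-03
  1.20382890e+00  1.16800690e+00] [-0.58874577  0.57596249 -0.57368057]
```

View pics/w1.png

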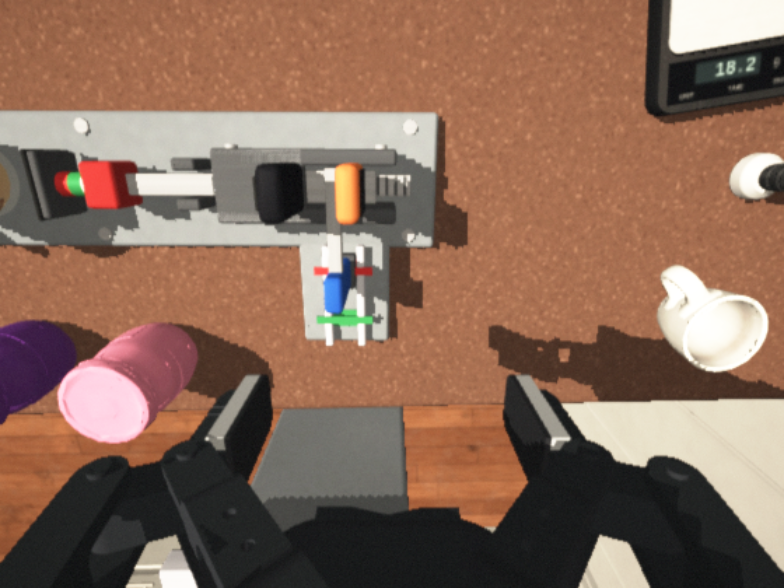

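The wrist view shows the trigger (orange, 348,190), handle (black, 275,190), fin (blue, 337,288), and red and green marks (343,271 / 343,319), with the clamp aligned to the tool. I'll get exact positions from colour plus depth.

```bash
cat >> h.py <<'E'
import cv2
def cloud():
    S=toolR();p,d=grab_frame("wrist");c=camera_info("wrist")
    v,u=np.mgrid[:420,:560];r=np.stack([u,v,np.ones_like(u)],-1)@np.linalg.inv(c["K"]).T*d[...,None]
    T=c["tool_from_camera"];t=r@T[:3,:3].T+T[:3,3];W=t@S[1].T+S[0]["ee_pos"];W[d<=0]=np.nan
    h=cv2.cvtColor(p,cv2.COLOR_BGR2HSV);return S,p,W,h
def obj(W,h,lo,hi,zlo,zhi,box=(440,620,-220,100)):
    m=(h[...,0]>=lo)&(h[...,0]<=hi)&(h[...,1]>150)&(h[...,2]>60)&(W[...,2]>zlo)&(W[...,2]<zhi)&(W[...,0]>box[0])&(W[...,0]<box[1])&(W[...,1]>box[2])&(W[...,1]<box[3])
    q=W[m];return (len(q),np.round((q.min(0)+q.max(0))/2,1),np.round(np.ptp(q,0),1)) if len(q) else None
E
python3 - <<'E'
from h import *
S,p,W,h=cloud()
print("R",S[1].round(3))
print("blue",obj(W,h,105,125,76,90)); print("orange",obj(W,h,8,20,104,120))
m=(p.max(-1)<60)&(W[...,2]>104)&(W[...,2]<120)&(abs(W[...,0]-553)<40)&(abs(W[...,1]+42)<30)
q=W[m];print("black",len(q),(q.min(0)+q.max(0))/2,np.ptp(q,0))
print("green",obj(W,h,50,75,0,40,(440,520,-120,-20)));print("redmark",obj(W,h,0,4,0,40,(440,540,-120,-20)))
m=(h[...,1]<60)&(abs(W[...,2]-12)<4)&(W[...,0]>590)&(W[...,0]<625)
# plate far edge
e=[]
for y in range(-120,60,20):
    k=(abs(W[...,1]-y)<3)&(abs(W[...,2]-12)<4)&(W[...,0]>570)&(W[...,0]<660)
    if k.any(): e.append((y,W[k][:,0].max()))
e=np.array(e);print(e.round(1),np.polyfit(e[:,0],e[:,1],1))
E
```

```text
R [[ 1.    -0.027 -0.003]
 [-0.027 -1.     0.001]
 [-0.003 -0.001 -1.   ]]
blue (333, array([492. , -66.9,  80.4]), array([23.3, 11.1,  8.7]))
orange (364, array([555. , -81.4, 109.8]), array([29.4, 12.6, 10. ]))
black 861 [556.27097934 -41.54117306 109.51409065] [28.84496763 16.60436851 11.02613478]
green (5, array([453.3, -62.9,  18.1]), array([ 3.1,  6.6, 10.7]))
redmark (99, array([490.1, -66.4,  20.6]), array([ 8.9, 42.9,  9.9]))
[[-120.   601.6]
 [-100.   602.1]
 [ -80.   602.6]
 [ -60.   603.1]
 [ -40.   603.6]
 [ -20.   605.3]
 [   0.   605.7]
 [  20.   606.3]
 [  40.   606.7]] [3.47984444e-02 6.05506518e+02]
```

```bash
python3 -m crank '[[0,0,0,0.01,-0.35,0.5,0.4],[0,0,0,0.01,-0.35,0.8,0.4],[0,0,0,0.01,-0.35,0.8,0.4],[0,0,0,0.01,-0.35,0.8,0.4],[0,0,0,0.01,-0.35,0.8,0.4]]' 30; python3 - <<'E'
from h import *
S,p,W,h=cloud();print(S[0]["ee_pos"])
print("blue",obj(W,h,105,125,70,90))
m=(h[...,0]>150)&(h[...,0]<176)&(h[...,1]>60)&(W[...,2]>20);q=W[m]
if len(q):print("pink",q.min(0),q.max(0))
E
```

```text
clock: 2.0
ee_pos: [492.3, -71.2, 276.9]
tool_rot: [0.001, 1.0, -0.016, 0.002]
contact_force: [0.3, -0.1, 0.9]
grip_width: 34.0
grasp_force: 0.0
[492.26448483 -71.20106955 276.91720832]
blue (661, array([492.4, -66.4,  77.3]), array([23.4, 11.5, 14.4]))
pink [389.75220327 -49.43306842  20.18572511] [564.31777174 185.04210991 187.48839093]
```

```bash
python3 - <<'E'
from h import *
print(ray("side",303,228.8,85),ray("scene",271,202.5,85))
E
python3 -m crank '[[0,0,0,0,-0.04,0.44,0.4],[0,0,0,0,-0.04,0.44,0.4],[0,0,0,0,-0.04,0.44,0.1],[0,0,0,0,-0.04,0.44,0],[0,0,0,0,-0.04,0.44,0],[0,0,0,0,-0.04,0.44,0],[0,0,0,0,-0.04,0.44,0]]' 30
```

```text
[423.12803254  87.45030571  85.        ] [424.5598028   92.50107767  85.        ]
clock: 2.75
ee_pos: [492.2, -66.6, 232.4]
tool_rot: [0.001, 1.0, -0.015, 0.002]
contact_force: [-2.7, -4.6, 6.3]
grip_width: 11.4
grasp_force: 34.9
```

```bash
python3 -m crank '[[0,0,0,-0.1,0,0,0],[0,0,0,-0.2,0,0,0],[0,0,0,-0.3,0,0,0],[0,0,0,-0.36,0,0,0],[0,0,0,-0.4,0,0,0],[0,0,0,-0.41,0,0,0],[0,0,0,-0.42,0,0,0]]' 40; python3 -m crank '[[0,0,0,0,0,0,0],[0,0,0,0,0,0,0]]'
```

```text
clock: 3.45
ee_pos: [452.4, -65.2, 232.6]
tool_rot: [0.001, 1.0, -0.016, 0.006]
contact_force: [15.2, -0.1, -4.1]
grip_width: 11.2
grasp_force: 39.3
clock: 3.65
ee_pos: [452.5, -65.3, 232.6]
tool_rot: [0.001, 1.0, -0.016, 0.006]
contact_force: [13.2, -1.5, -3.6]
grip_width: 11.4
grasp_force: 39.6
```

```bash
python3 -m crank '[[0,0,0,0.02,0,0,0.4],[0,0,0,0.02,0,0,0.4],[0,0,0,0.02,0,0,0.4],[0,0,0,0.02,0,-0.4,0.4],[0,0,0,0.02,0,-0.9,0.4],[0,0,0,0.02,0,-0.9,1],[0,0,0,0.02,0,-0.9,1]]' 30; python3 -m crank '[[0,0,0,0.4,-0.06,-0.1,1],[0,0,0,0.8,-0.12,-0.1,1],[0,0,0,1,-0.16,-0.1,1],[0,0,0,1,-0.16,-0.1,1],[0,0,0,1,-0.16,-0.1,1]]'; python3 - <<'E'
from h import *
S,p,W,h=cloud();print(S[0]["ee_pos"],S[1].round(3))
print("blue",obj(W,h,105,125,70,90)); print("orange",obj(W,h,8,20,104,120))
m=(p.max(-1)<60)&(W[...,2]>104)&(W[...,2]<116)&(abs(W[...,0]-553)<40)&(abs(W[...,1]+42)<20)
q=W[m];print("black",len(q),(q.min(0)+q.max(0))/2,np.ptp(q,0))
s,_=grab_frame("side");cv2.imwrite("pics/v.png",np.hstack([p[:,:400],cv2.resize(s[165:285,200:370],(400,282))[:, :][:282] if 0 else cv2.copyMakeBorder(cv2.resize(s[165:285,200:370],(400,282)),0,138,0,0,cv2.BORDER_CONSTANT)]))
E
```

```text
clock: 4.35
ee_pos: [451.3, -64.4, 321.6]
tool_rot: [0.0, 1.0, -0.015, 0.001]
contact_force: [-0.6, -0.5, -0.2]
grip_width: 62.1
grasp_force: 0.0
clock: 4.85
ee_pos: [550.9, -51.2, 328.6]
tool_rot: [-0.001, 1.0, -0.015, -0.002]
contact_force: [-0.4, -0.5, 0.2]
grip_width: 85.2
grasp_force: 0.0
[550.92154778 -51.23753345 328.56779659] [[ 1.    -0.029 -0.005]
 [-0.029 -1.     0.001]
 [-0.005 -0.001 -1.   ]]
blue (346, array([454.4, -65. ,  77.1]), array([24.4, 11.4, 14.1]))
orange (382, array([556.2, -81.1, 109.3]), array([28.9, 12.5, 10.4]))
black 825 [557.30933518 -41.24907746 109.15172197] [28.96513342 15.84469482 10.27257649]
```

View pics/v.png

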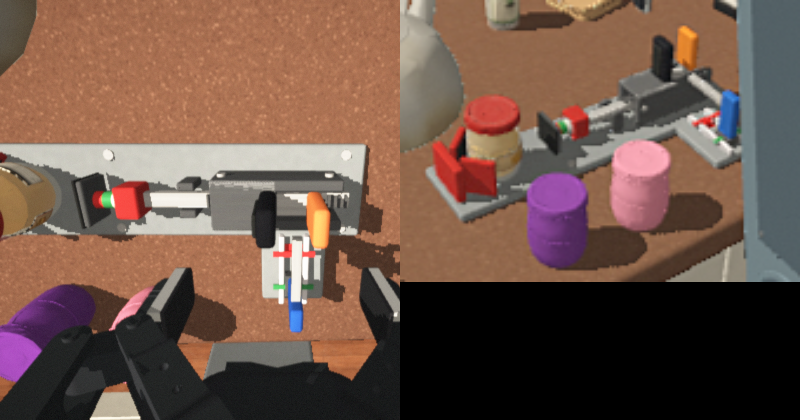

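The lock fin sits at the green mark (wrist 296,305), and the bolt is clear. Next I descend over the trigger and handle and do the first squeeze.

```bash
python3 -m crank '[[0,0,0,0.055,0,0.3,1],[0,0,0,0.055,0,0.6,1],[0,0,0,0.055,0,0.84,1],[0,0,0,0.055,0,0.84,1],[0,0,0,0.055,0,0.84,1]]' 30; python3 -m crank '[[0,0,0,0,0,0,0.7],[0,0,0,0,0,0,0.55],[0,0,0,0,0,0,0.42],[0,0,0,0,0,0,0.38],[0,0,0,0,0,0,0.36],[0,0,0,0,0,0,0.36]]'; python3 - <<'E'
from h import *
S,p,W,h=cloud();print("orange",obj(W,h,8,20,85,120)); cv2.imwrite("pics/w3.png",p)
E
```

```text
clock: 5.45
ee_pos: [556.8, -51.9, 247.0]
tool_rot: [-0.0, 1.0, -0.015, -0.001]
contact_force: [0.3, 0.5, 0.9]
grip_width: 85.4
grasp_force: 0.0
clock: 6.05
ee_pos: [558.4, -52.5, 249.1]
tool_rot: [0.001, 1.0, -0.015, 0.002]
contact_force: [-0.8, -3.8, 7.9]
grip_width: 33.4
grasp_force: 32.6
orange (1959, array([557. , -63.1,  99.7]), array([29.2, 12.6, 29.2]))
```

View pics/w3.png

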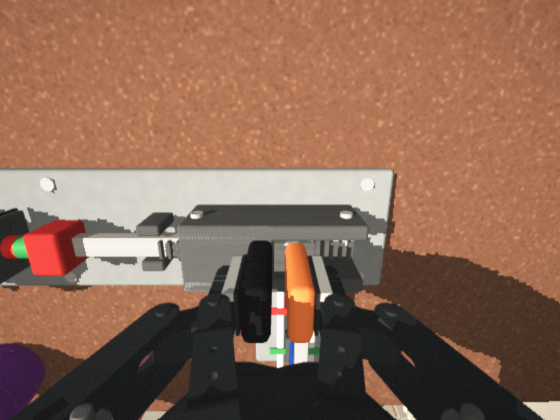

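Fully squeezed: orange has moved 18 mm, and the collar shows at (55,248). Now I'll set up a jaw measurement in clamp coordinates.

```bash
cat >> h.py <<'E'
H=np.array([556.8,-41.3]);e=np.array([-np.sin(-0.035),np.cos(0.035)]);ex=np.array([np.cos(.035),-np.sin(.035)])
def fixed(n):
    p,d=grab_frame(n);c=camera_info(n);v,u=np.mgrid[:420,:560]
    r=np.stack([u,v,np.ones_like(u)],-1)@np.linalg.inv(c["K"]).T*d[...,None];W=(r-c["t"])@c["R"];W[d<=0]=np.nan
    return p,W,cv2.cvtColor(p,cv2.COLOR_BGR2HSV)
def meas(pic=None):
    for n in("side","scene","wrist"):
        if n=="wrist": S,p,W,h=cloud()
        else: p,W,h=fixed(n)
        X=(W[...,:2]-H)@ex;Y=-105+(W[...,:2]-H)@e;Z=W[...,2]
        red=((h[...,0]<6)|(h[...,0]>174))&(h[...,1]>140)&(abs(X)<22)&(Y<100)&(Y>-40)
        a=Y[red&(Z>46)&(Z<58)]
        pad=(p.max(-1)<75)&(abs(X)<24)&(Z>42)&(Z<60)&(Y>10)&(Y<120);b=Y[pad]
        lid=((h[...,0]<6)|(h[...,0]>174))&(h[...,1]>140)&(Z>90)&(Z<104)&(Y>80)&(Y<190)&(abs(X)<45);l=Y[lid];lx=X[lid]
        f=lambda q:(len(q),np.percentile(q,[2,98]).round(1).tolist()) if len(q)>3 else None
        print(n,"collar",f(a),"pad",f(b),"lid",f(l),f(lx))
        if pic and n==pic[0]:
            cv2.imwrite(pic[1],cv2.resize(p[170:270,210:350] if n=="side" else p[190:260,250:350],None,fx=5,fy=5,interpolation=cv2.INTER_CUBIC))
E
python3 -c "from h import *;meas()"
```

```text
side collar (55, [26.2, 45.0]) pad (38, [69.3, 76.5]) lid (286, [103.8, 159.9]) (286, [-31.3, 24.1])
scene collar (58, [17.7, 37.8]) pad (30, [60.6, 69.7]) lid (222, [96.5, 153.9]) (222, [-25.7, 31.5])
wrist collar (1747, [21.2, 42.5]) pad (294, [64.4, 66.6]) lid None None
```

```bash
python3 -m crank '[[0,0,0,0,0,0,0.6],[0,0,0,0,0,0,0.94],[0,0,0,0,0,0,0.94],[0,0,0,0,0,0,0.94],[0,0,0,0,0,0,0.94]]'; python3 -c "from h import *;meas();S,p,W,h=cloud();print(obj(W,h,8,20,85,120))"; python3 -m crank '[[0,0,0,0,0,0,0.7],[0,0,0,0,0,0,0.55],[0,0,0,0,0,0,0.42],[0,0,0,0,0,0,0.38],[0,0,0,0,0,0,0.36],[0,0,0,0,0,0,0.36]]';python3 -c "from h import *;meas()"
```

```text
clock: 6.75
ee_pos: [557.3, -51.3, 246.5]
tool_rot: [-0.0, 1.0, -0.015, -0.0]
contact_force: [0.3, -0.3, -0.1]
grip_width: 80.5
grasp_force: 0.0
side collar (55, [25.9, 45.3]) pad (36, [69.5, 76.1]) lid (293, [104.0, 160.3]) (293, [-31.4, 23.6])
scene collar (56, [18.7, 38.6]) pad (29, [59.9, 69.3]) lid (221, [96.3, 152.8]) (221, [-24.8, 31.5])
wrist collar (1793, [21.1, 42.3]) pad (254, [64.4, 66.9]) lid None None
(2216, array([556. , -83.1,  99.7]), array([30.1, 16.4, 29.3]))
clock: 7.55
ee_pos: [558.1, -52.6, 248.1]
tool_rot: [0.001, 1.0, -0.015, 0.001]
contact_force: [-1.1, -2.4, 5.6]
grip_width: 33.7
grasp_force: 33.1
side collar (54, [43.8, 62.5]) pad (36, [87.9, 94.2]) lid (292, [103.1, 159.7]) (292, [-31.5, 22.9])
scene collar (54, [34.8, 58.7]) pad (41, [79.0, 92.9]) lid (220, [96.8, 151.7]) (220, [-25.9, 31.3])
wrist collar (1683, [38.9, 58.4]) pad None lid None None
```

```bash
python3 -m crank '[[0,0,0,0,0,0,0.6],[0,0,0,0,0,0,0.94],[0,0,0,0,0,0,0.94],[0,0,0,0,0,0,0.94],[0,0,0,0,0,0,0.94]]'; python3 -c "from h import *;meas();S,p,W,h=cloud();print(obj(W,h,8,20,85,120))"; python3 -m crank '[[0,0,0,0,0,0,0.75],[0,0,0,0,0,0,0.65],[0,0,0,0,0,0,0.57],[0,0,0,0,0,0,0.51],[0,0,0,0,0,0,0.45],[0,0,0,0,0,0,0.40],[0,0,0,0,0,0,0.37],[0,0,0,0,0,0,0.36]]';python3 -c "
from h import *
meas(('side','pics/s4.png'));S,p,W,h=cloud();print(obj(W,h,8,20,85,120));s=arm.get_state();print(s['grip_width'],s['contact_force'])"
```

```text
clock: 8.2
ee_pos: [557.3, -51.4, 246.6]
tool_rot: [-0.0, 1.0, -0.015, -0.0]
contact_force: [-0.1, 0.2, -0.1]
grip_width: 80.4
grasp_force: 0.0
side collar (54, [43.3, 63.1]) pad (36, [87.1, 94.0]) lid (294, [103.7, 160.3]) (294, [-31.7, 23.0])
scene collar (55, [36.2, 59.1]) pad (42, [78.4, 95.8]) lid (224, [97.0, 153.1]) (224, [-25.5, 30.8])
wrist collar (1704, [38.9, 58.4]) pad None lid None None
(2197, array([556.1, -83.1,  99.5]), array([30. , 16.3, 29. ]))
clock: 9.2
ee_pos: [558.2, -52.6, 248.4]
tool_rot: [0.001, 1.0, -0.015, 0.002]
contact_force: [-0.3, -3.2, 8.6]
grip_width: 33.6
grasp_force: 30.8
side collar (56, [60.6, 79.7]) pad (17, [100.6, 107.3]) lid (292, [111.0, 166.9]) (292, [-31.9, 23.3])
scene collar (49, [53.3, 74.1]) pad (44, [92.5, 104.7]) lid (212, [103.8, 159.4]) (212, [-25.6, 30.3])
wrist collar (531, [55.8, 61.4]) pad None lid None None
(1957, array([556.8, -63.1,  99.6]), array([29.5, 12.5, 29. ]))
33.779638816841924 [-0.02667565 -2.94611869  8.12908673]
```

View pics/s4.png

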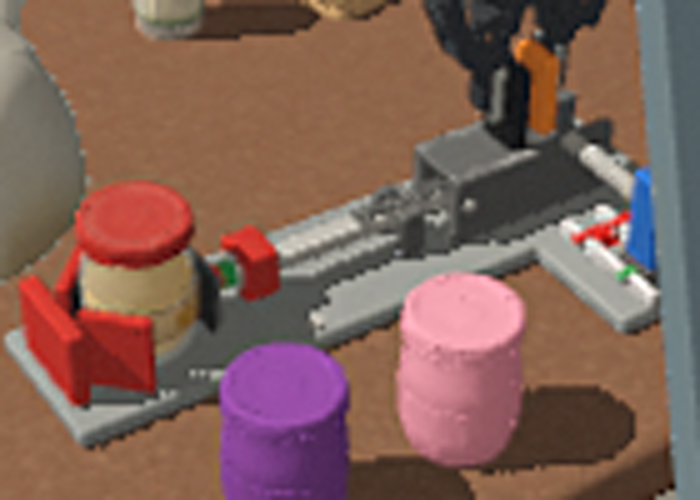

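The jar has slid about 7 mm and is about 5 mm short of its seat, with white still at the collar. A 12 mm advance should give a pad travel of about 10 mm, so I'll let the trigger return only to about 3–4 mm (two teeth) and squeeze fully again, checking midway.

```bash
python3 -m crank '[[0,0,0,0,0,0,0.55],[0,0,0,0,0,0,0.7],[0,0,0,0,0,0,0.75],[0,0,0,0,0,0,0.75],[0,0,0,0,0,0,0.75]]'; python3 -c "from h import *;meas();S,p,W,h=cloud();print(obj(W,h,8,20,104,120))"
```

```text
clock: 9.9
ee_pos: [557.3, -51.8, 246.3]
tool_rot: [-0.0, 1.0, -0.015, -0.0]
contact_force: [0.4, -4.3, -2.7]
grip_width: 63.9
grasp_force: 1.9
side collar (58, [57.7, 78.0]) pad (19, [100.4, 107.2]) lid (298, [109.7, 166.7]) (298, [-32.2, 23.5])
scene collar (58, [50.7, 88.4]) pad (47, [92.9, 104.5]) lid (215, [103.8, 158.4]) (215, [-25.7, 31.4])
wrist collar (674, [53.5, 60.3]) pad None lid None None
(1393, array([556.1, -77.2, 109. ]), array([30. , 12.7, 10.1]))
```

```bash
python3 -m crank '[[0,0,0,0,0,0,0.7],[0,0,0,0,0,0,0.65],[0,0,0,0,0,0,0.6],[0,0,0,0,0,0,0.56],[0,0,0,0,0,0,0.54],[0,0,0,0,0,0,0.54]]'; python3 -c "from h import *;meas();S,p,W,h=cloud();print(obj(W,h,8,20,104,120))"
```

```text
clock: 10.7
ee_pos: [557.7, -52.6, 247.7]
tool_rot: [0.001, 1.0, -0.015, 0.001]
contact_force: [-3.3, -7.4, 4.1]
grip_width: 46.0
grasp_force: 3.6
side collar (57, [59.8, 79.8]) pad (22, [100.7, 108.7]) lid (295, [111.3, 166.1]) (295, [-31.6, 23.5])
scene collar (55, [54.4, 75.0]) pad (44, [93.1, 102.4]) lid (215, [104.1, 159.5]) (215, [-24.6, 30.6])
wrist collar (488, [55.7, 60.7]) pad None lid None None
(1356, array([556.2, -69.5, 109.2]), array([30. , 12.6, 10.3]))
```

```bash
python3 -m crank '[[0,0,0,0,0,0,0.5],[0,0,0,0,0,0,0.45],[0,0,0,0,0,0,0.41],[0,0,0,0,0,0,0.38],[0,0,0,0,0,0,0.36],[0,0,0,0,0,0,0.36]]'; python3 -c "from h import *;meas(('side','pics/s5.png'));S,p,W,h=cloud();print(obj(W,h,8,20,104,120))"
```

```text
clock: 11.5
ee_pos: [557.9, -52.5, 248.5]
tool_rot: [0.001, 1.0, -0.015, 0.001]
contact_force: [-2.5, -5.7, 9.1]
grip_width: 33.7
grasp_force: 31.9
side collar (59, [65.6, 86.0]) pad (16, [102.3, 108.8]) lid (297, [112.4, 167.9]) (297, [-31.6, 23.0])
scene collar (56, [59.7, 92.9]) pad (37, [94.3, 103.0]) lid (219, [105.9, 162.0]) (219, [-25.0, 31.5])
wrist collar (165, [61.4, 64.1]) pad None lid None None
(1401, array([556.7, -63.1, 109.3]), array([29.5, 12.4, 10.5]))
```

View pics/s5.png

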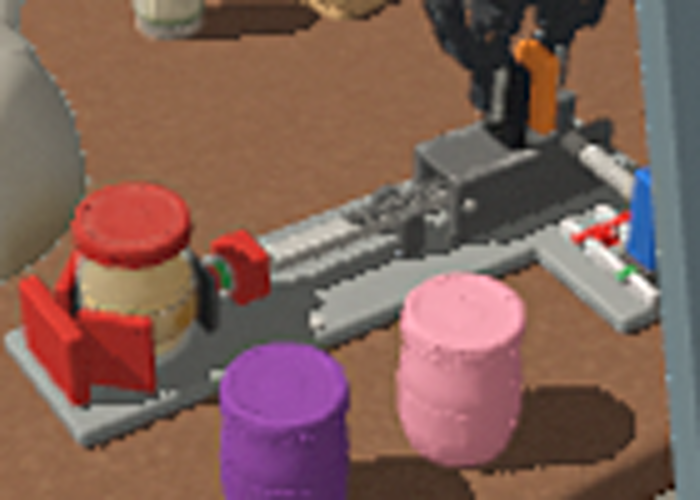

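```bash
cat >> h.py <<'E'
def stem():
    for n,xs in(("side",-7),("scene",6)):
        p,_=grab_frame(n);c=camera_info(n);off=4 if n=="side" else -4
        big=cv2.resize(p,None,fx=8,fy=8,interpolation=cv2.INTER_LINEAR)
        out=[]
        for Y in np.arange(72,112,1.5):
            P=np.r_[H+ex*xs*(1)+e*(Y+105+off),43]
            q=c["K"]@(c["R"]@P+c["t"]);u=q[:2]/q[2];b=p[int(round(u[1])),int(round(u[0]))]
            out.append((Y,int(u[0]),int(u[1]),b[::-1].tolist()))
        print(n);[print(o) for o in out]
E
python3 -c "from h import *;stem()"
```

```text
side
(np.float64(72.0), 257, 221, [115, 32, 27])
(np.float64(73.5), 257, 221, [115, 29, 25])
(np.float64(75.0), 256, 222, [115, 29, 25])
(np.float64(76.5), 256, 222, [115, 29, 25])
(np.float64(78.0), 256, 222, [117, 35, 33])
(np.float64(79.5), 255, 222, [111, 56, 55])
(np.float64(81.0), 255, 222, [101, 108, 99])
(np.float64(82.5), 254, 223, [101, 108, 99])
(np.float64(84.0), 254, 223, [26, 101, 51])
(np.float64(85.5), 253, 223, [26, 101, 51])
(np.float64(87.0), 253, 223, [98, 64, 36])
(np.float64(88.5), 252, 223, [98, 64, 36])
(np.float64(90.0), 252, 223, [104, 34, 35])
(np.float64(91.5), 251, 224, [104, 34, 35])
(np.float64(93.0), 251, 224, [58, 49, 47])
(np.float64(94.5), 250, 224, [58, 49, 47])
(np.float64(96.0), 250, 224, [25, 31, 29])
(np.float64(97.5), 249, 224, [25, 31, 29])
(np.float64(99.0), 249, 225, [51, 51, 49])
(np.float64(100.5), 248, 225, [51, 51, 49])
(np.float64(102.0), 248, 225, [97, 90, 75])
(np.float64(103.5), 247, 225, [114, 106, 91])
(np.float64(105.0), 247, 225, [131, 109, 71])
(np.float64(106.5), 246, 225, [131, 109, 71])
(np.float64(108.0), 246, 226, [145, 11
[... 594 characters left out ...]
float64(88.5), 311, 232, [182, 79, 59])
(np.float64(90.0), 312, 231, [182, 79, 59])
(np.float64(91.5), 312, 231, [136, 70, 49])
(np.float64(93.0), 312, 231, [136, 70, 49])
(np.float64(94.5), 313, 231, [136, 70, 49])
(np.float64(96.0), 313, 231, [164, 42, 39])
(np.float64(97.5), 314, 231, [164, 42, 39])
(np.float64(99.0), 314, 231, [136, 50, 49])
(np.float64(100.5), 315, 230, [136, 50, 49])
(np.float64(102.0), 315, 230, [80, 55, 55])
(np.float64(103.5), 315, 230, [80, 55, 55])
(np.float64(105.0), 316, 230, [80, 55, 55])
(np.float64(106.5), 316, 230, [60, 59, 60])
(np.float64(108.0), 317, 230, [60, 59, 60])
(np.float64(109.5), 317, 230, [87, 85, 85])
(np.float64(111.0), 318, 229, [87, 85, 85])
```

Estimates from the collar and jar positions now give a pad travel of about 7–8 mm, which may already be in the green. I'll check the stem with one strong enlargement from both cameras.

```bash
python3 - <<'E'
from h import *
a,_=grab_frame("side");b,_=grab_frame("scene")
A=cv2.resize(a[205:240,235:270],(400,400),interpolation=cv2.INTER_NEAREST)
B=cv2.resize(b[215:250,295:330],(400,400),interpolation=cv2.INTER_NEAREST)
cv2.imwrite("pics/fin.png",np.clip(np.hstack([A,B]).astype(float)*1.3,0,255).astype(np.uint8))
E
```

```text
(no output)
```

View pics/fin.png

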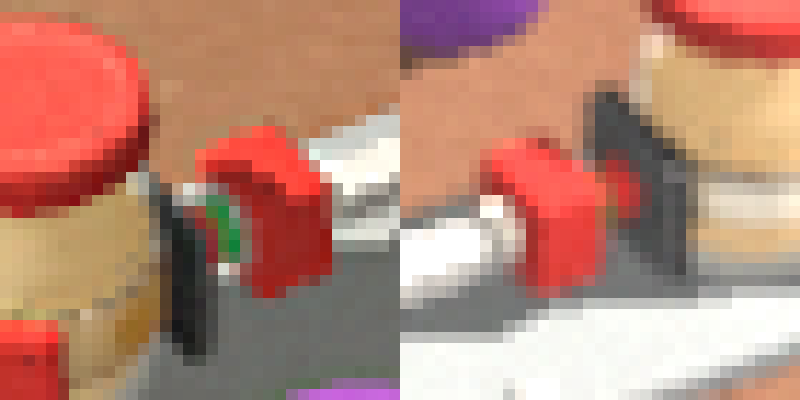

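Side view: collar at (290,220), a thin pale rim, then green (225,230), red (208,240) and pad (185,270). So the stem is at the white/green limit or inside the green. To settle it, I'll compare how much green is visible with the first picture, since green only shrinks once the pad is past 5 mm.

```bash
python3 - <<'E'
from h import *
cur,_=grab_frame("side")
for nm,im,box in(("start",cv2.imread("pics/side0.png"),(205,235,255,290)),("now",cur,(205,240,235,270))):
    r,R,c,C=box;q=im[r:R,c:C].astype(float);B,G,Rd=q[...,0],q[...,1],q[...,2]
    ge=np.clip(G-np.maximum(B,Rd),0,None);k=ge>15
    print(nm,"sum",ge.sum().round(),"max",ge.max(),"n",k.sum(),"ratio",(ge.sum()/np.sort(ge.ravel())[-3:].mean()).round(2))
    ys,xs=np.nonzero(k);v=int(round(ys.mean()))
    for rr in range(v-3,v+4): print(rr+r,int(xs.min())-4+c,[tuple(int(t) for t in im[rr+r,c+x][::-1]) for x in range(xs.min()-4,xs.max()+5)])
E
```

```text
start sum 1317.0 max 81.0 n 17 ratio 16.88
215 263 [(106, 90, 82), (134, 92, 66), (134, 97, 70), (140, 114, 98), (154, 148, 145), (147, 125, 126), (158, 145, 143), (174, 176, 166), (168, 124, 114), (202, 56, 47), (211, 53, 44), (206, 54, 45)]
216 263 [(86, 86, 84), (104, 88, 77), (148, 149, 141), (157, 159, 156), (126, 159, 137), (114, 154, 120), (169, 201, 161), (247, 245, 226), (216, 220, 206), (179, 142, 132), (211, 68, 59), (195, 46, 36)]
217 263 [(65, 64, 61), (84, 82, 78), (112, 118, 116), (207, 106, 96), (128, 161, 85), (54, 166, 85), (86, 168, 96), (186, 203, 167), (225, 224, 206), (183, 156, 143), (179, 57, 52), (147, 30, 23)]
218 263 [(38, 38, 34), (64, 66, 59), (84, 89, 87), (136, 69, 67), (151, 113, 60), (83, 148, 67), (31, 142, 61), (94, 154, 96), (199, 194, 176), (179, 176, 164), (178, 91, 84), (139, 23, 17)]
219 263 [(38, 36, 34), (39, 40, 35), (63, 66, 59), (87, 85, 85), (130, 67, 64), (76, 126, 62), (29, 123, 55), (29, 105, 45), (155, 147, 133), (161, 166, 154), (166, 98, 88), (138, 32, 27)]
220 263 [(44, 45, 40), (40, 42, 39), (39, 40, 35), (50, 52, 50), (71, 50, 53
[... 823 characters left out ...]
 (121, 33, 29), (116, 33, 29)]
224 249 [(37, 37, 35), (25, 30, 30), (57, 46, 46), (105, 34, 34), (97, 65, 36), (43, 96, 43), (70, 108, 81), (107, 79, 71), (125, 41, 40), (119, 28, 23), (116, 32, 27)]
225 249 [(52, 51, 47), (27, 29, 27), (29, 35, 33), (62, 50, 52), (104, 38, 38), (55, 95, 45), (27, 104, 52), (96, 76, 62), (120, 38, 36), (119, 30, 25), (118, 30, 27)]
226 249 [(64, 57, 53), (27, 25, 24), (26, 30, 27), (39, 47, 48), (104, 38, 40), (52, 89, 41), (13, 97, 43), (95, 89, 78), (119, 45, 44), (118, 29, 25), (116, 32, 27)]
227 249 [(59, 49, 42), (26, 26, 25), (21, 23, 20), (38, 43, 41), (94, 32, 33), (89, 86, 59), (55, 90, 59), (94, 89, 80), (118, 48, 46), (118, 27, 24), (115, 33, 27)]
```

Green has shrunk from about 2.65 to 1.95 px, which puts the pad at about 7.5 mm. That agrees with the collar-to-jar gap (8 mm) and exceeds the roughly 4 mm that sliding alone can cause, so the jar is seated and the stem is in the green. The trigger is fully squeezed at its stop. I'll check that it holds steady and hand in.

```bash
python3 -m crank '[[0,0,0,0,0,0,0.36],[0,0,0,0,0,0,0.36],[0,0,0,0,0,0,0.36],[0,0,0,0,0,0,0.36],[0,0,0,0,0,0,0.36]]'; python3 -c "from h import *;meas()
from cell import job
print(job.job_done())"
```

```text
clock: 12.45
ee_pos: [557.9, -52.5, 248.5]
tool_rot: [0.001, 1.0, -0.015, 0.001]
contact_force: [-2.8, -6.3, 9.2]
grip_width: 33.5
grasp_force: 31.9
side collar (57, [65.9, 87.0]) pad (17, [102.7, 108.4]) lid (296, [112.3, 168.1]) (296, [-32.5, 23.4])
scene collar (55, [59.8, 93.0]) pad (39, [94.6, 104.1]) lid (219, [105.7, 160.7]) (219, [-25.4, 31.4])
wrist collar (159, [61.5, 64.1]) pad None lid None None
the job is handed in; nothing more can be done
None
```

I handed the job in at about 12.5 s of the 72 s: the lock is out at its green mark, the jar is pressed upright into the V jaw, and the trigger is squeezed to its stop and held. I estimate the pad is pushed in 7–8 mm, inside the 5–14 mm green band, though the stem was too small in the camera images to read this exactly.

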